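Click the dough day wheel round to its pointer

TASK

Set the seven-tooth day wheel on the steel dough-day marker: with the outside of a fingertip against the edge of its teeth, flick the wheel forward (anticlockwise seen from above) one click at a time, letting it come to rest in each click, until the tooth with the upright round stud rests in the click at the fixed pointer on the black hub, never going a click past it. Touch the wheel only to push it: do not lift, tip or shove the marker, and leave everything else on the counter where it stands.

Things in the scene. Friction and masses are not known exactly. Their poses are not given: they have to be found in the camera images.
- marker: The day marker: a loose, heavy (about 1.8 kg) dark steel block 160 x 160 mm, top at 34 mm, on rubber feet, carrying a white seven-tooth wheel. Origin: centre of its underside, on the wheel's upright axle. x and y run along the block's sides, z up; the -x side faces roughly towards the robot.
- wheel_centre (a point): Centre of the white plastic wheel, on its upright axle, 49 mm above the counter, half-way up the teeth. Disc of radius 32 mm; seven radial teeth 8 mm thick reach out to radius 60 mm, from 40 to 58 mm above the counter. At rest in a click, teeth stand at 216.4 deg + k*51.43 deg anticlockwise from the marker's +x axis, so also at 165 deg, near its -x side.
- day_wheel (a joint): Wheel angle, rad: grows forward (anticlockwise from above), 0 = stud at the pointer. One tooth per click, 2*pi/7 = 0.898 rad; it rests only at multiples of that and starts 2, 3 or 4 clicks short (negative). Stops at -4.36 and +1.70. Turned over half a click it snaps on to the next by itself; less, it springs back. A click takes 2 to 3 N at the teeth to start, falling to 0 half-way.
- stud_top (a point): Middle of the top of the round upright stud on one tooth, 52.5 mm from the axle, 77 mm above the counter; turns with the wheel. The stud is 15 mm across, so it stands 3.5 mm proud of each side of the 8 mm tooth under it, and rises from 58 to 77 mm above the counter.
- pointer_tip (a point): Tip of the fixed steel pointer, 38 mm from the axle, 74 mm above the counter at its top, at 216.4 deg from the marker's +x axis. It sits on a fixed black hub cap (radius 28 mm, 60 to 69 mm above the counter) that does not turn.
- can: Bystander; origin at the centre of its underside. Closed food can, 90 mm across, 115 mm tall, beside the marker.
- shaker: Bystander; origin at the centre of its underside. Steel shaker, 56 mm across, 98 mm tall, beside the marker.
- cutter: Bystander; origin at the centre of its underside. Steel ring cutter, 68 mm across, 35 mm tall, beyond the marker.
- scraper: Bystander; origin at the centre of its underside. Dough scraper lying flat: steel blade 75 x 110 mm with a wooden handle 120 mm long, 21 mm high.
- spoon: Bystander; origin at the centre of its underside. Spoon 200 mm long lying flat.
- tub: Bystander; origin at the centre of its underside. Clear lidded tub 200 x 160 mm, 87 mm tall.
- pan: Bystander; origin at the centre of its underside. Open steel pan 160 x 150 mm, 85 mm tall.
Mind the look-alikes: they are no part of the job. What is shaped like the marker but pink is not meant.

How it is judged:
By the outcome, as a careful person would: the job done as asked, in the order asked, and still so for the second after the job is handed in, with the robot touching nothing.
It also fails if it takes over 58 s, if anything falls off the work surface, if the arm or the gripper's body presses on something with over 40 N, if the wrist force passes 120 N, or if a joint passes its speed limit or range.

ROBOT

A 6-joint arm with a two-finger parallel gripper is mounted at the origin on the work surface. World frame = base frame: x ahead of the robot, y to its left, z up, the work surface at z = 0. Lengths are in mm, angles in degrees, forces in N, time in s.
With the tool pointing down it reaches from about 350 to 850 mm from the base axis. Payload 8.1 kg.
Tool frame: the origin (TCP) lies at the very end of the fingers, on their centre line; the grasp point (between the pads) lies 19 mm behind it; z points along the fingers, y is the direction in which the jaws open and shut (so a half turn about z gives the same grasp; the last joint's range is limited). The gripper opens to 85 mm and grips with 20 to 120 N. Pads are 22 mm wide; open, the fingers measure 114 mm over their backs; the gripper's body (76 mm by 85 mm) begins 54 mm behind the grasp point. The pads swing forward as they close: fully open they stand 13 mm farther back than shut.
Start: joints at [-77.487, 7.471, 85.268, -0, 87.261, -4.893], TCP at [179.509, -572.522, 231.292] pointing down, gripper open.
Joint ranges: [-169.43, 169.43], [-51.17, 129.36], [1.28, 143.12], [-76.62, 256.62], [0, 156.53], [-152.29, 152.29]. Speed limits (degrees/s): [136.94, 136.94, 159.86, 180, 180, 180].

INTERFACE

Orientations are given as [roll, pitch, yaw] about the fixed x, y, z axes, in that order (R = Rz(yaw) Ry(pitch) Rx(roll)).
In Python, from bench import r gives the robot as it stands.
- The arm moves only by the shell command python3 -m crank 'ROWS' [OPENING] [FORCE]. ROWS is JSON, a list that holds one entry, the list of rows, each a list of 6 numbers: the shift along the tool's x, y, z in m, then the turn, a rotation vector about the tool's x, y, z in rad. A call has 1 to 10 rows; each row is the pose to reach, as a shift and turn from the pose measured when the call began, along the tool's axes at that moment; what a row does not reach only later rows make up. A row lasts 1/8 s, in which the tool goes at most 62.5 mm and 10.7 degrees, less where a joint would pass 70% of its speed; a pose out of reach is approached as far as the arm can. A call with a gripper value outside its range is refused whole. OPENING is the closure, from 0 (fully open) to 1 (shut), set as the call begins (- or left out, the last holds). The fingers move at their own pace and stop on an object; FORCE is the grip in N (left out, the last holds). Time passes only in rows, so rows that repeat a pose let the fingers close. It gives the time, the measured TCP pose, the force and the opening at its end, in the units of the state.
- r.sense(): the state, without advancing time (a new reading comes with each control period).
- r.snapshot(name): name is "side" or "top" or "wrist"; returns (picture, depth): 384x512x3 uint8, blue, green, red; 384x512 float32, mm along the optical axis (not along the pixel's ray), 0 where there is no reading.
- r.get_calibration(name): a dict with "mtx" (3x3 intrinsics, pixels), "cam_to_world" (4x4, takes a point from camera to world coordinates). Camera axes: x right, y down, z forward; pixel columns grow to the right and rows downward; lengths in mm; the calibration is good to about 2 mm. A picture is of the moment at which its call begins: read the wrist's pose just before it. get_calibration takes no time and is no camera call; for the wrist camera it gives the pose at the moment of the call.
- r.hand_in(): hands the job in, once; it reports no verdict.
Trained networks look in the newest picture that a camera, given by its name, has taken for a name from the list of things; names that differ only in an ending like _2 or _b are one class to them, and where a whole thing is asked for, a point or a joint stands for the part that bears it (a point fixed in the world has none). Each returns a list of dicts, best first, with "conf" (0 to 1); they miss things now and then, are a little off and sometimes report something else, mostly with a low value. They report only what shows in the picture. A call takes as long as a camera call. They do not tell look-alikes from the thing itself.
- r.look_for(thing, camera): "extent" ([left, top, right, bottom] in pixels, round what is visible of it).
- r.landmark_of(thing, camera): "pixel" ([column, row] in pixels: a listed point, or the origin of a listed thing).
The state is a dict: "time": time; "joint_pos": joint angles; "qd": joint speeds; "joint_efforts": joint torques, N m; "tool_pos": TCP position; "tcp_rot": TCP orientation; "ft_force": force on the tool from outside, world axes, zero at the start; "wrist_torque": the same for the moment, N m; "finger_gap": finger opening in mm.
Only numpy, scipy, OpenCV 4.12 (cv2) and the standard library are available. Lean on these libraries where they do the work, as an engineer would, in place of code of your own. Each camera call takes 0.05 s, during which the arm holds its last target.

## Working session

There is one attempt and no reset: what is moved stays moved. The work goes in short steps, Python scripts to look and compute and a shell command to move; the robot and the scene stay as the last step left them, time stands still between calls to the robot, and variables do not carry over. Pictures are saved under pics/ and viewed, and the job is handed in when it is done.

```bash
ls; mkdir -p pics; python3 - <<'E'
from bench import r
import cv2
s=r.sense(); print(s)
for n in ("top","side"):
    p,d=r.snapshot(n); cv2.imwrite(f"pics/{n}0.png",p)
    for t in ("marker","wheel_centre","stud_top","pointer_tip","can","shaker"):
        print(n,t,r.landmark_of(t,n)[:3])
E
```

```text
pics
{'time': 0.0, 'joint_pos': array([-7.74884291e+01,  7.51568106e+00,  8.53309346e+01, -5.01648878e-04,
        8.72619498e+01, -4.89208548e+00]), 'qd': array([-0.00451605, -0.03850794,  0.03782395, -0.02900899, -0.05194158,
       -0.00640684]), 'joint_efforts': array([-1.97038285e-04, -5.69391811e+01, -5.00559211e+01, -1.25737238e-04,
        1.47649425e-02,  9.98107538e-06]), 'tool_pos': array([ 179.36603084, -571.9697759 ,  230.22260437]), 'tcp_rot': array([-1.79891787e+02, -8.75917279e-03,  1.74036725e+01]), 'ft_force': array([-0.36667547, -0.65990494, -0.06835825]), 'wrist_torque': array([ 0.01123625, -0.00518382,  0.0191385 ]), 'finger_gap': 85.36601988412924}
top marker [{'pixel': [275.1, 175.3], 'conf': 0.91}, {'pixel': [345.8, 249.5], 'conf': 0.78}]
top wheel_centre [{'pixel': [272.9, 169.0], 'conf': 0.97}, {'pixel': [351.2, 248.2], 'conf': 0.87}]
top stud_top [{'pixel': [274.0, 154.3], 'conf': 0.72}, {'pixel': [336.4, 252.7], 'conf': 0.6}]
top pointer_tip [{'pixel': [343.1, 255.4], 'conf': 0.69}, {'pixel': [282.0, 176.9], 'conf': 0.55}]
top can [{'pixel': [229.4, 163.2], 'conf': 0.85}]
top shaker [{'pixel': [316.1, 175.4], 'conf': 0.44}]
side marker [{'pixel': [196.3, 310.4], 'conf': 0.78}, {'pixel': [262.3, 218.9], 'conf': 0.58}]
side wheel_centre [{'pixel': [269.5, 209.7], 'conf': 0.97}, {'pixel': [196.7, 295.5], 'conf': 0.56}]
side stud_top [{'pixel': [282.6, 198.2], 'conf': 0.69}]
side pointer_tip [{'pixel': [263.1, 207.6], 'conf': 0.92}, {'pixel': [186.7, 285.5], 'conf': 0.71}]
side can [{'pixel': [259.7, 177.3], 'conf': 0.84}]
side shaker [{'pixel': [281.4, 252.1], 'conf': 0.86}]
```

View pics/top0.png

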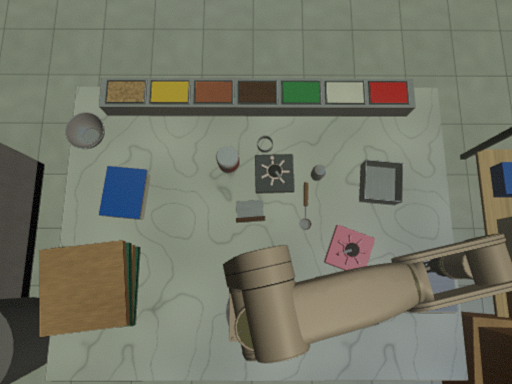

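View pics/side0.png

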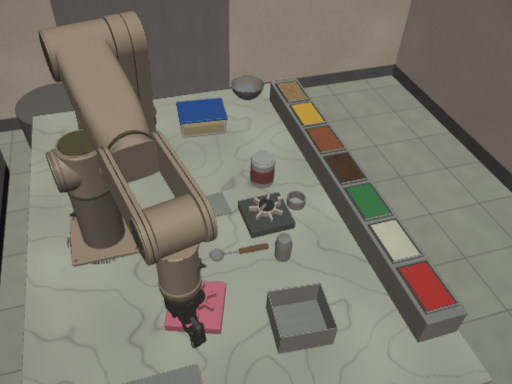

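```bash
cat > h.py <<'E'
from bench import r
import numpy as np, cv2
def ray(cam,px,z):
    c=r.get_calibration(cam);K=np.array(c["mtx"]);T=np.array(c["cam_to_world"])
    d=T[:3,:3]@np.linalg.solve(K,np.array([px[0],px[1],1.]));o=T[:3,3]
    return o+d*(z-o[2])/d[2]
def proj(cam,p):
    c=r.get_calibration(cam);K=np.array(c["mtx"]);T=np.linalg.inv(np.array(c["cam_to_world"]))
    q=K@(T[:3,:3]@np.array(p,float)+T[:3,3]);return q[:2]/q[2]
E
python3 - <<'E'
from h import *
np.set_printoptions(precision=1,suppress=True)
for n in("top","side","wrist"): print(n,r.get_calibration(n))
print(ray("top",(272.9,169),49),ray("side",(269.5,209.7),49),ray("top",(351,248),49),ray("side",(196.7,295.5),49))
print("stud",ray("top",(274,154.3),77),ray("side",(282.6,198.2),77))
print("ptr",ray("top",(282,176.9),74),ray("side",(263.1,207.6),74))
for n in ("top","side"):
    img=cv2.imread(f"pics/{n}0.png")
    p=(275,170) if n=="top" else (268,212)
    c=img[p[1]-45:p[1]+45,p[0]-60:p[0]+60]
    cv2.imwrite(f"pics/{n}0z.png",cv2.resize(c,None,fx=6,fy=6,interpolation=cv2.INTER_CUBIC))
E
```

```text
top {'mtx': array([[379.5,   0. , 257.2],
       [  0. , 379.5, 187.2],
       [  0. ,   0. ,   1. ]]), 'cam_to_world': array([[   0. ,   -1. ,    0.2,  169.4],
       [  -1. ,   -0. ,   -0. ,    7.2],
       [   0. ,   -0.2,   -1. , 1549.9],
       [   0. ,    0. ,    0. ,    1. ]])}
side {'mtx': array([[474. ,   0. , 246.2],
       [  0. , 474. , 190.9],
       [  0. ,   0. ,   1. ]]), 'cam_to_world': array([[    1. ,    -0.2,     0.2,   127.1],
       [   -0.3,    -0.7,     0.7, -1152.3],
       [    0. ,    -0.7,    -0.7,  1219.6],
       [    0. ,     0. ,     0. ,     1. ]])}
wrist {'mtx': array([[321.3,   0. , 253.5],
       [  0. , 321.3, 194.7],
       [  0. ,   0. ,   1. ]]), 'cam_to_world': array([[   0.3,   -0.9,   -0.2,  242.1],
       [  -1. ,   -0.3,   -0.1, -554. ],
       [   0. ,    0.3,   -1. ,  373.1],
       [   0. ,    0. ,    0. ,    1. ]])}
[557.8 -64.4  49. ] [561.9 -82.6  49. ] [ 239.3 -367.5   49. ] [ 244.  -356.5   49. ]
stud [611.8 -68.   77. ] [613.4 -67.6  77. ]
ptr [518.8 -99.3  74. ] [534.8 -90.1  74. ]
```

View pics/top0z.png

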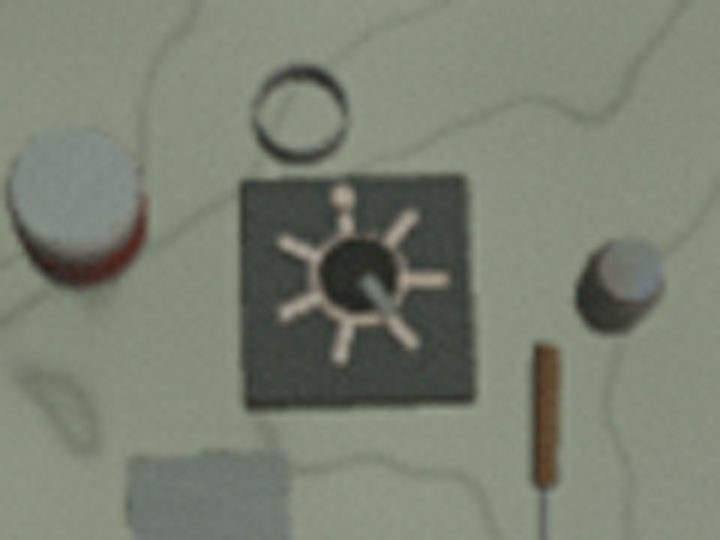

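View pics/side0z.png

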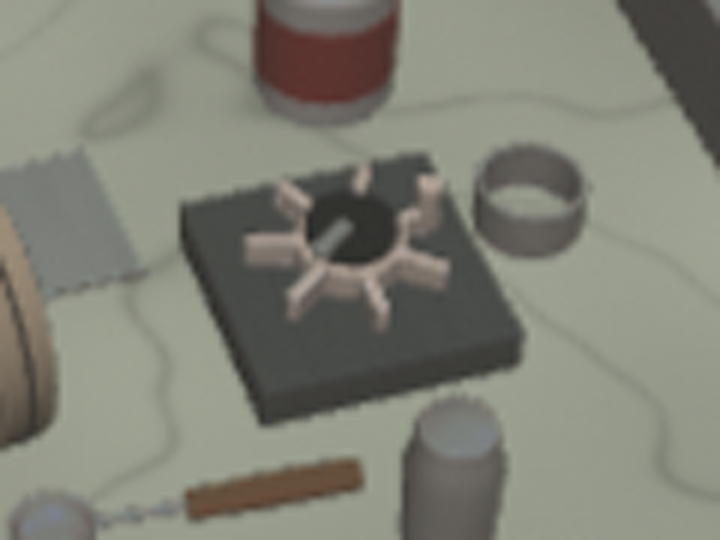

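```bash
python3 - <<'E'
from h import *
np.set_printoptions(precision=1,suppress=True)
for n in("top","side"):
  for t in("can","shaker","cutter","scraper","spoon","tub","pan"):
    for q in r.landmark_of(t,n)[:1]: print(n,t,q,ray(n,q["pixel"],0))
from scipy.spatial.transform import Rotation as R
s=r.sense(); M=R.from_euler('xyz',s['tcp_rot'],degrees=True).as_matrix(); print(M)
c=r.get_calibration("wrist")["cam_to_world"]; print(M.T@(c[:3,3]-s['tool_pos']), M.T@c[:3,:3])
E
```

```text
top can {'pixel': [229.4, 163.2], 'conf': 0.85} [595.5 116.9   0. ]
top shaker {'pixel': [316.1, 175.4], 'conf': 0.44} [ 543. -248.    0.]
top cutter {'pixel': [263.5, 144.0], 'conf': 0.61} [680.6 -27.4   0. ]
top scraper {'pixel': [247.6, 205.8], 'conf': 0.71} [413.6  39.1   0. ]
top spoon {'pixel': [305.2, 203.1], 'conf': 0.56} [ 425.1 -199.2    0. ]
top tub {'pixel': [130.3, 195.4], 'conf': 0.64} [456.7 525.5   0. ]
top pan {'pixel': [377.6, 184.9], 'conf': 0.63} [ 502.6 -504.2    0. ]
side can {'pixel': [259.7, 177.3], 'conf': 0.84} [600.4 138.8   0. ]
side shaker {'pixel': [281.4, 252.1], 'conf': 0.86} [ 554.4 -234.4    0. ]
side cutter {'pixel': [296.3, 201.9], 'conf': 0.76} [688.1 -26.5   0. ]
side scraper {'pixel': [217.7, 206.5], 'conf': 0.58} [404.4  28.2   0. ]
side spoon {'pixel': [234.8, 251.1], 'conf': 0.59} [ 407.3 -188.3    0. ]
side tub {'pixel': [201.2, 127.5], 'conf': 0.6} [455.5 517.6   0. ]
side pan {'pixel': [296.3, 324.5], 'conf': 0.82} [ 504.  -499.6    0. ]
[[ 1.   0.3  0. ]
 [ 0.3 -1.   0. ]
 [ 0.   0.  -1. ]]
[  65.2    1.1 -141.8] [[ 0.  -1.  -0.3]
 [ 1.  -0.   0. ]
 [-0.  -0.3  1. ]]
```

The marker is the grey one at (275,170) in the top view; the pink one is a look-alike. The stud points away from the robot and the pointer towards it and to the right, which makes it about 4 clicks short. I'll move above the pushing side to look with the wrist camera.

```bash
python3 -m crank '[[[0.030,-0.027,0,0,0,0.02],[0.080,-0.071,0,0,0,0.05],[0.127,-0.113,0,0,0,0.08],[0.174,-0.155,0,0,0,0.11],[0.221,-0.197,0,0,0,0.14],[0.268,-0.239,0,0,0,0.17],[0.315,-0.281,0,0,0,0.20],[0.362,-0.323,0,0,0,0.23],[0.409,-0.365,0,0,0,0.27],[0.440,-0.392,0,0,0,0.304]]]' 0
```

```text
time: 2.65
tool_pos: [483.0, -64.5, 231.6]
tcp_rot: [180.0, -0.1, -0.0]
ft_force: [-0.2, -0.5, 0.0]
finger_gap: 85.6
```

```bash
python3 - <<'E'
from h import *
np.set_printoptions(precision=1,suppress=True)
p,d=r.snapshot("wrist"); cv2.imwrite("pics/w1.png",p); np.save("w1d.npy",d)
for t,z in (("marker",0),("wheel_centre",49),("stud_top",77),("pointer_tip",74)):
    for q in r.landmark_of(t,"wrist")[:2]: print(t,q,ray("wrist",q["pixel"],z))
print(r.sense()["tool_pos"])
E
```

```text
marker {'pixel': [260.2, 107.4], 'conf': 0.72} [550.5 -71.    0. ]
wheel_centre {'pixel': [261.0, 102.9], 'conf': 0.73} [553.4 -72.9  49. ]
stud_top {'pixel': [247.4, 42.9], 'conf': 0.71} [601.2 -61.8  77. ]
pointer_tip {'pixel': [283.3, 133.6], 'conf': 0.77} [525.1 -95.5  74. ]
[482.  -66.9 231.3]
```

View pics/w1.png

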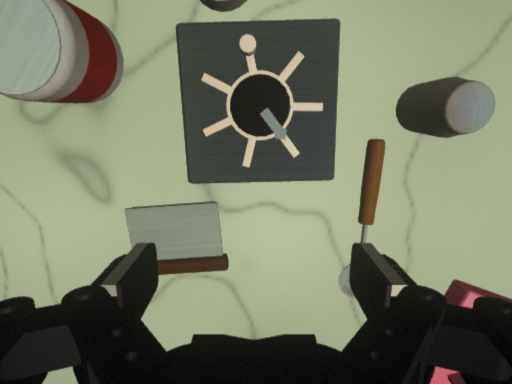

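The wrist view shows the wheel at (261,103), the stud at (247,43), the pointer tip at (283,134), and the open fingertips at about (140,250) and (365,250). Next I'll get the marker's yaw from its corners and the fingertips' actual height from depth.

```bash
python3 - <<'E'
from h import *
np.set_printoptions(precision=1,suppress=True)
c=[ray("wrist",q,34) for q in((178,25),(339,19),(334,180),(189,182))]
for q in c:print(q)
print("mean",np.mean(c,0))
for a,b in((0,1),(1,2),(2,3),(3,0)):
    v=c[b]-c[a];print(np.linalg.norm(v),np.degrees(np.arctan2(v[1],v[0])))
d=np.load("w1d.npy")
c=r.get_calibration("wrist");K=c["mtx"];T=c["cam_to_world"]
t=r.sense()["tool_pos"]
v,u=np.mgrid[0:384,0:512];P=np.stack([(u-K[0,2])/K[0,0]*d,(v-K[1,2])/K[1,1]*d,d],-1)@T[:3,:3].T+T[:3,3]
P[d==0]=np.nan
Q=P-t
m=(Q[...,2]<45)&(Q[...,2]>-30)
for nm,s in(("L",u<256),("R",u>256)):
    q=Q[m&s]; print(nm,len(q),np.nanmin(q,0),np.nanmax(q,0))
    k=q[q[:,2]<np.nanmin(q[:,2])+8]; print(k.min(0),k.max(0))
# top of hub fit
w=(abs(P[...,2]-49-9)<4)&(np.hypot(P[...,0]-553,P[...,1]+72)<70)
print("white top mean z",np.nanmedian(P[w][:,2]), P[w].mean(0))
b=(abs(P[...,2]-34)<4)&(np.hypot(P[...,0]-553,P[...,1]+72)<125)&(u>150)
x=P[b]; print(np.median(x[:,2]), cv2.minAreaRect(x[:,:2].astype(np.float32)))
E
```

```text
[624.3   4.1  34. ]
[ 629.7 -149.6   34. ]
[ 472.8 -155.2   34. ]
[470.4   1.5  34. ]
mean [549.3 -74.8  34. ]
153.77749283962135 -87.99839241430094
157.02718835995134 -177.94464074167362
156.68060600363202 90.8598942494042
153.92932190901254 0.9873655551696597
L 2346 [-11.7  40.7  11.8] [11.9 55.6 45. ]
[-11.4  41.1  11.8] [11.4 53.1 19.8]
R 2348 [-11.2 -57.9  11.5] [ 11.9 -43.1  45. ]
[-11.2 -55.3  11.5] [ 11.7 -43.3  19.5]
white top mean z 56.6437255093484 [550.3 -73.7  56.6]
32.6181476177772 ((558.9420166015625, -73.49678039550781), (177.2034454345703, 159.0989532470703), 1.5060819387435913)
```

```bash
python3 -m crank '[[[0.008,-0.035,0.010,0,0,0],[0.017,-0.070,0.040,0,0,0],[0.017,-0.0765,0.080,0,0,0],[0.017,-0.0765,0.115,0,0,0],[0.017,-0.0765,0.140,0,0,0],[0.017,-0.0765,0.150,0,0,0],[0.017,-0.0765,0.150,0,0,0],[0.017,-0.0765,0.150,0,0,0]]]' 0
python3 - <<'E'
from h import *
np.set_printoptions(precision=1,suppress=True)
p,d=r.snapshot("wrist"); cv2.imwrite("pics/w2.png",p)
p,d=r.snapshot("side"); cv2.imwrite("pics/s2.png",cv2.resize(p[140:300,170:370],None,fx=4,fy=3.75))
for t,z in (("wheel_centre",49),("stud_top",77),("pointer_tip",74)):
    for q in r.landmark_of(t,"wrist")[:1]: print(t,q,ray("wrist",q["pixel"],z))
print(r.sense()["tool_pos"],r.sense()["ft_force"])
E
```

```text
time: 3.9
tool_pos: [499.8, 9.0, 82.7]
tcp_rot: [180.0, -0.1, 0.0]
ft_force: [-0.0, -0.5, 0.4]
finger_gap: 85.5
wheel_centre {'pixel': [399.8, 134.2], 'conf': 0.73} [552.  -70.5  49. ]
stud_top {'pixel': [418.3, 19.5], 'conf': 0.9} [600.7 -59.8  77. ]
pointer_tip {'pixel': [456.4, 196.2], 'conf': 0.83} [524.  -89.8  74. ]
[499.4   9.5  82. ] [-0.1 -0.4 -0.4]
```

View pics/w2.png

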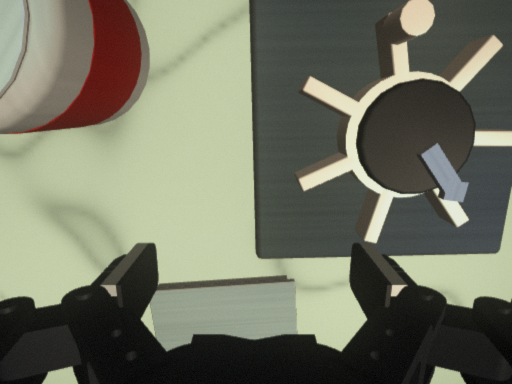

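View pics/s2.png

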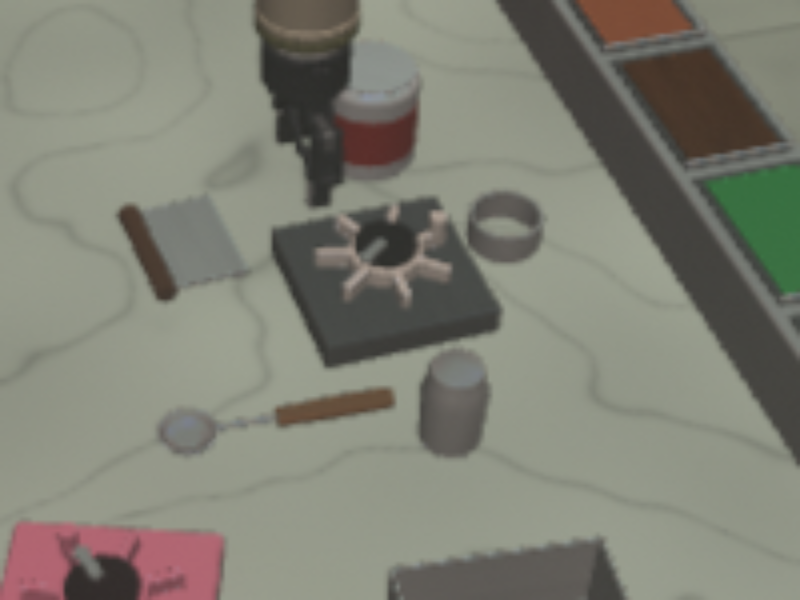

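```bash
python3 - <<'E'
from h import *
print(ray("wrist",(369,241),58),ray("wrist",(382,243),58), ray("wrist",(300,183),58))
E
python3 -m crank '[[[0,-0.003,0.015,0,0,0],[0,-0.003,0.030,0,0,0],[0,-0.003,0.042,0,0,0],[0,-0.003,0.049,0,0,0],[0,-0.003,0.049,0,0,0],[0,-0.003,0.049,0,0,0]]]'
python3 - <<'E'
from h import *
p,d=r.snapshot("wrist"); cv2.imwrite("pics/w3.png",p)
print(r.sense()["tool_pos"],r.sense()["ft_force"])
E
```

```text
[493.7548248  -55.91134335  58.        ] [492.56066456 -63.26902456  58.        ] [526.78675255 -16.25798706  58.        ]
time: 4.9
tool_pos: [499.8, 12.4, 33.3]
tcp_rot: [180.0, -0.1, 0.1]
ft_force: [0.2, 0.5, 0.3]
finger_gap: 85.8
[499.9087947   12.45250847  33.50282862] [-0.33168947 -1.27818312  0.88801085]
```

View pics/w3.png

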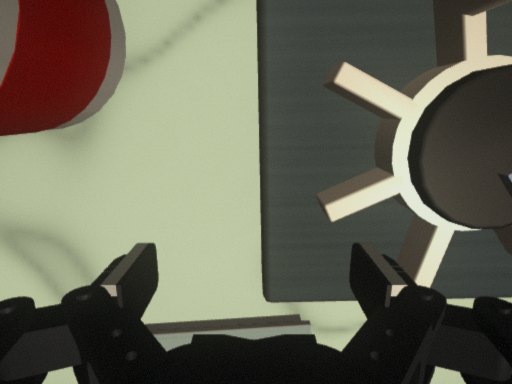

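```bash
python3 -m crank '[[[0,0.004,0,0,0,0],[0,0.008,0,0,0,0],[0,0.012,0,0,0,0],[0,0.016,0,0,0,0],[0,0.019,0,0,0,0],[0,0.022,0,0,0,0],[0,0.025,0,0,0,0],[0,0.028,0,0,0,0],[0,0.030,0,0,0,0],[0,0.030,0,0,0,0]]]'
python3 - <<'E'
from h import *
p,d=r.snapshot("wrist"); cv2.imwrite("pics/w4.png",p)
print(r.sense()["tool_pos"],r.sense()["ft_force"])
E
```

```text
time: 6.2
tool_pos: [500.3, -17.9, 33.7]
tcp_rot: [179.9, -0.1, 0.0]
ft_force: [-0.9, 0.9, 0.1]
finger_gap: 85.2
[500.25510471 -17.79712891  33.67995796] [-0.11196661 -0.07901056  0.48105502]
```

View pics/w4.png

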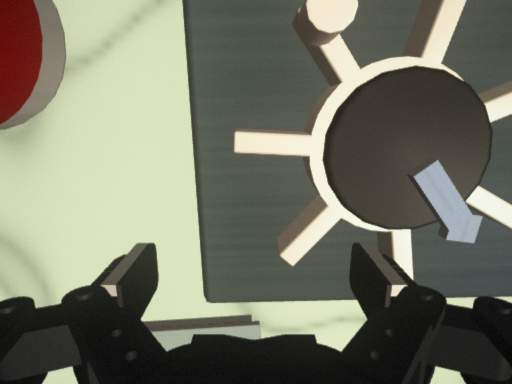

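The wheel has turned about 22°, close to the half-click. I'll push a little further.

```bash
python3 -m crank '[[[0,0.002,0,0,0,0],[0,0.004,0,0,0,0],[0,0.006,0,0,0,0],[0,0.007,0,0,0,0],[0,0.007,0,0,0,0]]]'
python3 - <<'E'
from h import *
p,d=r.snapshot("wrist"); cv2.imwrite("pics/w5.png",p)
print(r.sense()["tool_pos"],r.sense()["ft_force"])
E
```

```text
time: 6.88
tool_pos: [500.3, -24.9, 33.7]
tcp_rot: [179.9, -0.1, 0.0]
ft_force: [0.5, -0.2, 0.9]
finger_gap: 85.6
[500.22112046 -24.88118945  33.66443056] [-0.03628598 -0.28219641 -0.53140181]
```

View pics/w5.png

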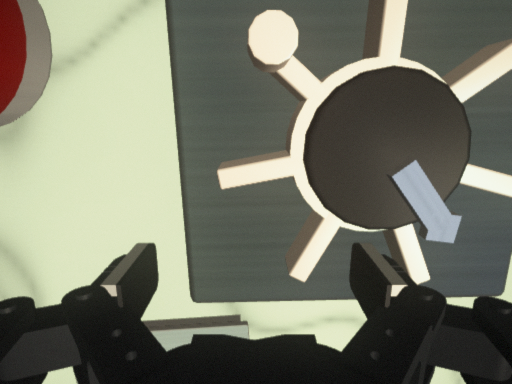

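```bash
python3 - <<'E'
from h import *
c=np.array([552,-71.5])
for q in((219,178),(298,274),(420,277)):
    p=ray("wrist",q,58)[:2]-c; print(p,np.hypot(*p),np.degrees(np.arctan2(p[1],p[0]))%360)
E
python3 -m crank '[[[0,0.002,0,0,0,0],[0,0.004,0,0,0,0],[0,0.004,0,0,0,0]]]'
python3 - <<'E'
from h import *
p,d=r.snapshot("wrist"); cv2.imwrite("pics/w6.png",p)
print(r.sense()["tool_pos"],r.sense()["ft_force"])
E
```

```text
[-11.4245152  58.4075311] 59.51436159644458 101.06732541327538
[-51.17023744  27.41804399] 58.05292702326707 151.81669736935484
[-52.51616661 -22.30757258] 57.05765110711178 203.01458841797776
time: 7.3
tool_pos: [500.3, -29.0, 33.7]
tcp_rot: [179.9, -0.1, 0.0]
ft_force: [0.1, 0.5, 0.6]
finger_gap: 85.5
[500.22575409 -28.97012199  33.68116978] [ 0.26399183 -0.17999227 -0.63991527]
```

View pics/w6.png

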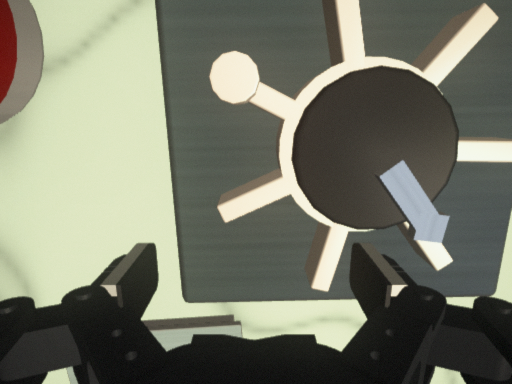

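```bash
python3 -m crank '[[[-0.010,0,0,0,0,0],[-0.022,0,0,0,0,0],[-0.029,0,0,0,0,0],[-0.029,0,0,0,0,0]]]'
python3 - <<'E'
from h import *
p,d=r.snapshot("wrist"); cv2.imwrite("pics/w7.png",p)
print(r.sense()["tool_pos"],r.sense()["ft_force"])
for t,z in (("wheel_centre",49),("stud_top",77),("pointer_tip",74)):
    for q in r.landmark_of(t,"wrist")[:1]: print(t,q,ray("wrist",q["pixel"],z))
E
```

```text
time: 7.85
tool_pos: [470.5, -28.9, 33.6]
tcp_rot: [180.0, -0.1, 0.0]
ft_force: [-0.2, 0.4, -0.1]
finger_gap: 85.1
[471.13845941 -28.98836818  33.78330475] [0.91760025 0.2469037  0.39383047]
wheel_centre {'pixel': [368.5, 61.8], 'conf': 0.93} [553.53376985 -72.5127983   49.        ]
stud_top {'pixel': [366.2, 64.2], 'conf': 0.21} [549.29025617 -62.53158849  77.        ]
pointer_tip {'pixel': [448.6, 149.9], 'conf': 0.84} [524.38756499 -91.89809017  74.        ]
```

View pics/w7.png

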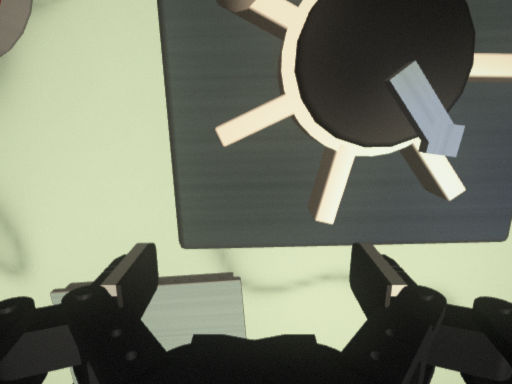

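Click 1 is complete and the marker hasn't moved. I'll loop back around for the second.

```bash
python3 -m crank '[[[0,-0.015,0,0,0,0],[0,-0.032,0,0,0,0],[0,-0.0415,0,0,0,0],[0,-0.0415,0,0,0,0],[0.012,-0.0415,0,0,0,0],[0.024,-0.0415,0,0,0,0],[0.029,-0.0415,0,0,0,0],[0.029,-0.0415,0,0,0,0]]]'
python3 -m crank '[[[0,0.005,0,0,0,0],[0,0.010,0,0,0,0],[0,0.015,0,0,0,0],[0,0.019,0,0,0,0],[0,0.023,0,0,0,0],[0,0.027,0,0,0,0],[0,0.030,0,0,0,0],[0,0.033,0,0,0,0],[0,0.036,0,0,0,0],[0,0.037,0,0,0,0]]]'
python3 -m crank '[[[0,0.002,0,0,0,0],[0,0.003,0,0,0,0],[0,0.003,0,0,0,0],[0,0.003,0,0,0,0]]]'
python3 - <<'E'
from h import *
p,d=r.snapshot("wrist"); cv2.imwrite("pics/w8.png",p)
print(r.sense()["tool_pos"],r.sense()["ft_force"])
E
```

```text
time: 9.05
tool_pos: [501.0, 12.2, 33.8]
tcp_rot: [179.9, -0.2, 0.0]
ft_force: [-0.4, 0.3, 0.3]
finger_gap: 85.3
time: 10.3
tool_pos: [501.2, -25.1, 34.0]
tcp_rot: [179.9, -0.2, -0.0]
ft_force: [-0.5, -0.2, 0.4]
finger_gap: 85.7
time: 10.8
tool_pos: [501.2, -28.1, 34.0]
tcp_rot: [179.9, -0.2, 0.0]
ft_force: [-1.2, -0.4, -0.5]
finger_gap: 85.4
[501.23825983 -28.03491484  33.97153439] [-0.10528462  0.0049655  -0.28028444]
```

View pics/w8.png

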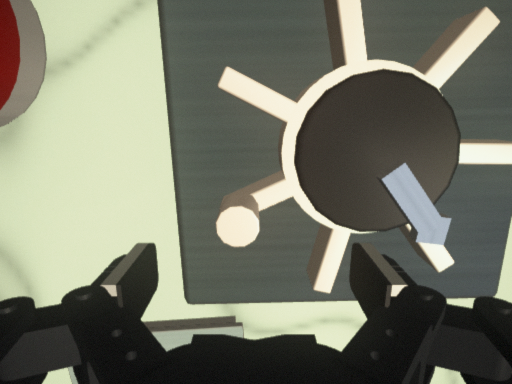

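Click 2 is done. Next is click 3, with the stud tooth trailing behind the finger.

```bash
python3 -m crank '[[[-0.010,0,0,0,0,0],[-0.022,0,0,0,0,0],[-0.030,0,0,0,0,0],[-0.030,0,0,0,0,0],[-0.030,-0.015,0,0,0,0],[-0.030,-0.032,0,0,0,0],[-0.030,-0.041,0,0,0,0],[-0.030,-0.041,0,0,0,0]]]'
python3 -m crank '[[[0.012,0,0,0,0,0],[0.024,0,0,0,0,0],[0.029,0,0,0,0,0],[0.029,0,0,0,0,0]]]'
python3 -m crank '[[[0,0.005,0,0,0,0],[0,0.010,0,0,0,0],[0,0.015,0,0,0,0],[0,0.019,0,0,0,0],[0,0.023,0,0,0,0],[0,0.027,0,0,0,0],[0,0.030,0,0,0,0],[0,0.033,0,0,0,0],[0,0.036,0,0,0,0],[0,0.038,0,0,0,0]]]'
python3 -m crank '[[[0,0.002,0,0,0,0],[0,0.002,0,0,0,0],[0,0.002,0,0,0,0]]]'
python3 - <<'E'
from h import *
p,d=r.snapshot("wrist"); cv2.imwrite("pics/w9.png",p)
print(r.sense()["tool_pos"],r.sense()["ft_force"])
E
```

```text
time: 11.85
tool_pos: [471.2, 14.0, 33.7]
tcp_rot: [179.9, -0.2, 0.1]
ft_force: [0.1, 0.2, -0.1]
finger_gap: 85.5
time: 12.35
tool_pos: [500.7, 13.8, 33.7]
tcp_rot: [179.9, -0.2, 0.1]
ft_force: [0.5, -0.3, -0.3]
finger_gap: 85.4
time: 13.6
tool_pos: [501.0, -24.5, 34.0]
tcp_rot: [179.9, -0.2, 0.1]
ft_force: [-0.6, 0.2, 0.1]
finger_gap: 85.5
time: 13.98
tool_pos: [501.0, -26.6, 34.0]
tcp_rot: [179.9, -0.2, 0.1]
ft_force: [-0.3, -0.5, 0.4]
finger_gap: 85.0
[501.01177177 -26.49239369  33.97667767] [-0.0630858   0.5175889   0.35984828]
```

View pics/w9.png

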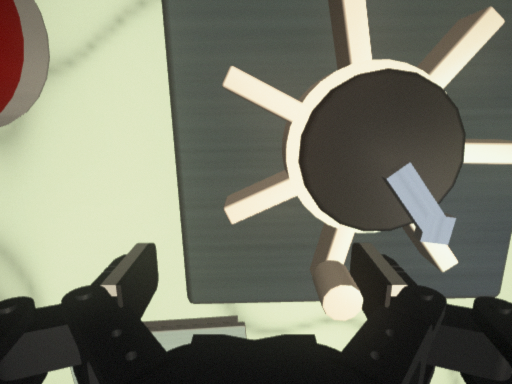

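Click 3 has seated, with the stud just behind the finger. I'll back out, check that the wheel is at rest, then go round for the last push.

```bash
python3 -m crank '[[[-0.010,0,0,0,0,0],[-0.022,0,0,0,0,0],[-0.031,0,0,0,0,0],[-0.031,0,0,0,0,0],[-0.031,-0.015,0,0,0,0],[-0.031,-0.032,0,0,0,0],[-0.031,-0.042,0,0,0,0],[-0.031,-0.042,0,0,0,0]]]'
python3 - <<'E'
from h import *
p,d=r.snapshot("wrist"); cv2.imwrite("pics/w10.png",p)
print(r.sense()["tool_pos"],r.sense()["ft_force"])
for t,z in (("wheel_centre",49),("stud_top",77),("pointer_tip",74)):
    for q in r.landmark_of(t,"wrist")[:1]: print(t,q,ray("wrist",q["pixel"],z))
E
```

```text
time: 15.02
tool_pos: [470.0, 16.6, 33.8]
tcp_rot: [179.9, -0.2, 0.2]
ft_force: [0.3, -0.2, -0.4]
finger_gap: 85.6
[469.97592964  16.03456551  33.74061438] [-0.4393641   0.74661438  0.04406684]
wheel_centre {'pixel': [487.7, 63.7], 'conf': 0.59} [551.6190009  -71.69055738  49.        ]
stud_top {'pixel': [481.2, 223.1], 'conf': 0.68} [499.38064053 -59.92545782  77.        ]
```

View pics/w10.png

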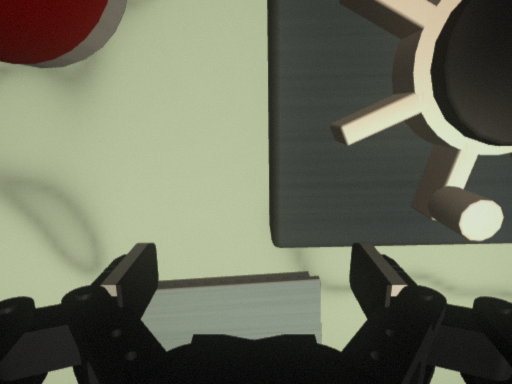

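```bash
python3 -m crank '[[[0.012,0,0,0,0,0],[0.024,0,0,0,0,0],[0.030,0,0,0,0,0],[0.030,0,0,0,0,0]]]'
python3 -m crank '[[[0,0.005,0,0,0,0],[0,0.009,0,0,0,0],[0,0.013,0,0,0,0],[0,0.017,0,0,0,0],[0,0.021,0,0,0,0],[0,0.025,0,0,0,0],[0,0.029,0,0,0,0],[0,0.032,0,0,0,0],[0,0.035,0,0,0,0],[0,0.037,0,0,0,0]]]'
python3 - <<'E'
from h import *
p,d=r.snapshot("wrist"); cv2.imwrite("pics/w11.png",p)
print(r.sense()["tool_pos"],r.sense()["ft_force"])
E
```

```text
time: 15.72
tool_pos: [500.5, 15.2, 33.8]
tcp_rot: [179.9, -0.2, 0.1]
ft_force: [0.0, 0.3, 0.9]
finger_gap: 85.5
time: 16.98
tool_pos: [500.8, -22.1, 34.0]
tcp_rot: [179.9, -0.2, 0.1]
ft_force: [0.6, 0.7, -0.3]
finger_gap: 85.5
[500.78624    -22.24845782  34.02882832] [ 0.36019481 -0.28888405 -0.1382719 ]
```

View pics/w11.png

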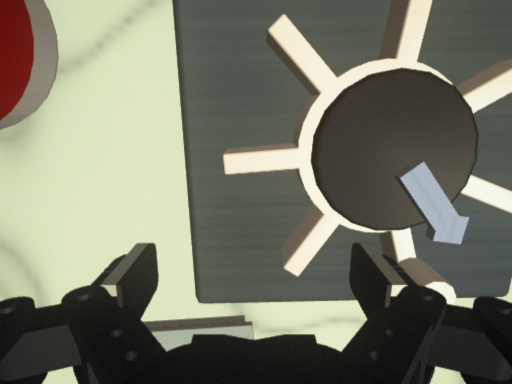

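Not past half-way yet, so I'll push a few more mm.

```bash
python3 -m crank '[[[0,0.002,0,0,0,0],[0,0.003,0,0,0,0],[0,0.004,0,0,0,0],[0,0.004,0,0,0,0],[0,0.004,0,0,0,0]]]'
python3 - <<'E'
from h import *
p,d=r.snapshot("wrist"); cv2.imwrite("pics/w12.png",p)
print(r.sense()["tool_pos"],r.sense()["ft_force"])
E
```

```text
time: 17.65
tool_pos: [500.8, -26.2, 34.0]
tcp_rot: [179.9, -0.2, 0.1]
ft_force: [-0.8, -0.5, -0.1]
finger_gap: 85.2
[500.77865781 -26.21435279  34.03718462] [ 1.78161921 -0.96359679 -0.32089682]
```

View pics/w12.png

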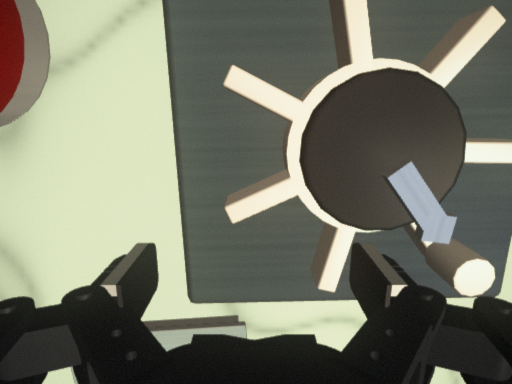

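The stud tooth has snapped to the pointer. I'll back out, rise clear and check.

```bash
python3 -m crank '[[[-0.010,0,0,0,0,0],[-0.022,0,0,0,0,0],[-0.032,0,0,0,0,0],[-0.032,0,0,0,0,0],[-0.032,0,-0.02,0,0,0],[-0.032,0,-0.06,0,0,0],[-0.032,0,-0.10,0,0,0],[-0.032,0,-0.14,0,0,0],[-0.032,0,-0.17,0,0,0],[-0.032,0,-0.17,0,0,0]]]'
python3 - <<'E'
from h import *
p,d=r.snapshot("wrist"); cv2.imwrite("pics/w13.png",p)
p,d=r.snapshot("top"); cv2.imwrite("pics/t13.png",p)
print(r.sense()["tool_pos"],r.sense()["ft_force"])
c={}
for t,z in (("wheel_centre",49),("stud_top",77),("pointer_tip",74)):
    for q in r.landmark_of(t,"wrist")[:1]: c[t]=ray("wrist",q["pixel"],z);print(t,q,c[t])
if len(c)==3:
  for t in("stud_top","pointer_tip"):
    v=c[t]-c["wheel_centre"];print(t,np.hypot(*v[:2]),np.degrees(np.arctan2(v[1],v[0]))%360)
E
```

```text
time: 18.95
tool_pos: [470.2, -26.3, 207.3]
tcp_rot: [179.8, -0.6, 0.1]
ft_force: [-0.1, -0.1, 0.4]
finger_gap: 85.3
[468.2375203  -25.94236319 203.73817278] [ 0.19718501 -0.16473362  0.11828094]
wheel_centre {'pixel': [300.9, 87.7], 'conf': 0.86} [551.11292955 -68.76356007  49.        ]
stud_top {'pixel': [345.5, 140.3], 'conf': 0.73} [ 507.79186196 -103.06733565   77.        ]
pointer_tip {'pixel': [331.0, 124.7], 'conf': 0.7} [520.10008773 -90.9652957   74.        ]
stud_top 55.258157010774106 218.37393247293662
pointer_tip 38.14070558929632 215.59843850757872
```

View pics/w13.png

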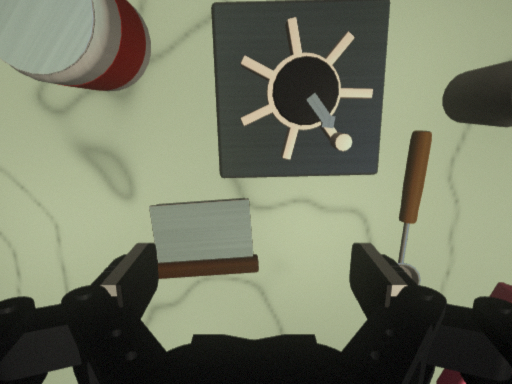

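View pics/t13.png

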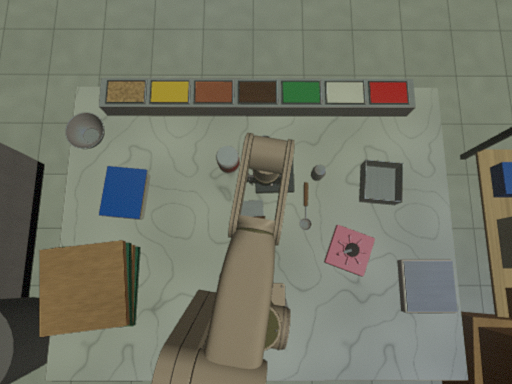

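The stud at (344,142) sits in line with the pointer at (330,125), the gripper is clear, and nothing else has moved. Handing in.

```bash
python3 -c "
from bench import r
print(r.hand_in(), r.sense()['time'])"
```

```text
the job is handed in; nothing more can be done
the job is handed in; nothing more can be done
```

The day wheel is set: the tooth with the stud now rests in the click at the pointer. It started four clicks short, and I flicked it forward four times, backing the finger out after each click so the wheel could settle. The job was handed in about 19 s into the 58 s allowed.

**Method:** I used the outside of one open fingertip against the tooth on the robot's side of the block. On the last click the finger pressed at least partly on the side of the stud, which stands proud of its tooth.

**Final check:** in the last wrist picture the stud measured 218° and the pointer 216°, which agree within camera error. The picture shows them in line, with the wheel seated one click per push and never past the pointer.

**Marker and surroundings:**
- The marker's measured centre stayed at about (552, -71) mm, give or take 3 mm between readings.
- I saw no change in the other items in the last pictures. The arm hid the cutter in the final top view, so I could not check it there, but the gripper never went near it.
- Force readings, taken at the end of each move, stayed within about 2 N, and the gripper was clear of everything before hand-in.

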